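Book in the moulds and sort the wick-bar brackets

ROBOT

A 6-joint arm with a two-finger parallel gripper is mounted at the origin on the work surface. World frame = base frame: x ahead of the robot, y to its left, z up, the work surface at z = 0. Lengths are in mm, angles in rad, forces in N, time in s.
With the tool pointing down it reaches from about 350 to 775 mm from the base axis. Payload 5.5 kg.
Tool frame: the origin (TCP) lies midway between the tips of the shut fingers; the grasp point (between the pads) lies arm.grip_depth behind it (arm.grip_depth is the distance from the TCP to the grasp point, in mm); y points along the fingers, x is the direction in which the jaws open and shut, and the axes are right-handed (so a half turn about y gives the same grasp; the last joint's range is limited). The gripper opens to 85 mm and grips with 20 to 120 N. Pads are 22 mm wide; open, the fingers measure 114 mm over their backs; the gripper's body (76 mm by 85 mm) begins 54 mm behind the grasp point. The pads swing forward as they close: fully open they stand 13 mm farther back than shut.
Start: joints at [1.108, 0.313, 0.046, 1.304, 0, 1.431], TCP at [182.429, 545.336, 231.323] pointing down, gripper open.
Joint ranges: [-2.76, 2.76], [-0.86, 1.69], [-1.03, 1.26], [-2.2, 2.34], [-1.47, 1.5], [-3.14, 3.14]. Speed limits (rad/s): [2.57, 2.57, 3.14, 3.14, 3.14, 3.14].

INTERFACE

Orientations are given as a unit quaternion [w, x, y, z].
In Python, from plant import arm gives the robot as it stands. Calls block until the motion is done:
- arm.reach(position, orientation): joint-space move of the TCP to a pose.
- arm.movel(position, ori=None, rate=150): straight line of the TCP; ori=None keeps the orientation; rate is the mean speed in mm/s.
- arm.set_joints(angles): joint-space move.
- arm.gripper_to(opening): finger opening in mm; the grip force is fixed at half the most; returns when the fingers have stopped.
- arm.dwell(seconds).
- arm.inverse_kinematics(position, orientation): joint angles nearest the present ones, or None.
- arm.read_state(): the state.
- arm.camera(name): name is "side" or "top"; returns (picture, depth): 480x640x3 uint8, blue, green, red; 480x640 float32, mm along the optical axis (not along the pixel's ray), 0 where there is no reading.
- arm.calibration(name): a dict with "intrinsics" (3x3 intrinsics, pixels), "distortion" ([k1, k2, p1, p2, k3] as OpenCV has them; the pictures are not rectified), "R" (3x3) and "t" (3): a world point X has camera coordinates R X + t. Camera axes: x right, y down, z forward; pixel columns grow to the right and rows downward; lengths in mm; the calibration is good to about 2 mm. A picture is of the moment at which its call begins. calibration takes no time and is no camera call.
A pose or a line that the arm cannot do raises arm.PlanningError and nothing moves.
- arm.sign_off(): hands the job in, once; it reports no verdict.
The state is a dict: "t": time; "q": joint angles; "joint_vel": joint speeds; "tau": joint torques, N m; "tool_pos": TCP position; "eef_rot": TCP orientation; "force": force on the tool from outside, world axes, zero at the start; "moment": the same for the moment, N m; "finger_gap": finger opening in mm.
Only numpy, scipy, OpenCV 4.12 (cv2) and the standard library are available. Lean on these libraries where they do the work, as an engineer would, in place of code of your own. Each camera call takes 0.05 s, during which the arm holds its last target. There are 200 camera calls.

TASK

Get the bench ready for the next pour. Book in the two finished moulds, the dark-wax one first and then the pale one: stand each upright in the middle of the scanner's round reading spot with its black mark squarely facing the scanner window, let go of it for a second so it is read, then stand it back upright on the dark wooden board. Also sort every orange bracket into its tray, flat on the tray floor, rib up and none on another: left-hand ones in the blue tray, right-hand ones in the yellow (looking down with the toe end pointing away from you, the toe of a left-hand bracket sticks out to the left), and do not disturb the other things.

Things in the scene. Friction and masses are not known exactly. Their poses are not given: they have to be found in the camera images.
- left1: left-hand wick-bar bracket, orange, 130 g; may be absent (None). L-shaped foot plate 8 mm thick: a bar 84 mm long (its x axis) and 30 mm wide (y), with a toe at its +x end sticking out to +y: the toe takes up x = 18 to 42 mm and runs out to y = +37 mm. A rib to grip, 56 mm long (x), 12 mm thick (y), stands on the middle of the bar from z = 8 to 42 mm. Origin: centre of the bar's underside; z up. Starts on the bench with the rib up.
- left2: left-hand wick-bar bracket, orange, 130 g; may be absent (None). L-shaped foot plate 8 mm thick: a bar 84 mm long (its x axis) and 30 mm wide (y), with a toe at its +x end sticking out to +y: the toe takes up x = 18 to 42 mm and runs out to y = +37 mm. A rib to grip, 56 mm long (x), 12 mm thick (y), stands on the middle of the bar from z = 8 to 42 mm. Origin: centre of the bar's underside; z up. Starts on the bench with the rib up.
- left3: left-hand wick-bar bracket, orange, 130 g; may be absent (None). L-shaped foot plate 8 mm thick: a bar 84 mm long (its x axis) and 30 mm wide (y), with a toe at its +x end sticking out to +y: the toe takes up x = 18 to 42 mm and runs out to y = +37 mm. A rib to grip, 56 mm long (x), 12 mm thick (y), stands on the middle of the bar from z = 8 to 42 mm. Origin: centre of the bar's underside; z up. Starts on the bench with the rib up.
- right1: right-hand wick-bar bracket, orange, 130 g; may be absent (None). L-shaped foot plate 8 mm thick: a bar 84 mm long (its x axis) and 30 mm wide (y), with a toe at its +x end sticking out to -y: the toe takes up x = 18 to 42 mm and runs out to y = -37 mm. A rib to grip, 56 mm long (x), 12 mm thick (y), stands on the middle of the bar from z = 8 to 42 mm. Origin: centre of the bar's underside; z up. Starts on the bench with the rib up.
- right2: right-hand wick-bar bracket, orange, 130 g; may be absent (None). L-shaped foot plate 8 mm thick: a bar 84 mm long (its x axis) and 30 mm wide (y), with a toe at its +x end sticking out to -y: the toe takes up x = 18 to 42 mm and runs out to y = -37 mm. A rib to grip, 56 mm long (x), 12 mm thick (y), stands on the middle of the bar from z = 8 to 42 mm. Origin: centre of the bar's underside; z up. Starts on the bench with the rib up.
- right3: right-hand wick-bar bracket, orange, 130 g; may be absent (None). L-shaped foot plate 8 mm thick: a bar 84 mm long (its x axis) and 30 mm wide (y), with a toe at its +x end sticking out to -y: the toe takes up x = 18 to 42 mm and runs out to y = -37 mm. A rib to grip, 56 mm long (x), 12 mm thick (y), stands on the middle of the bar from z = 8 to 42 mm. Origin: centre of the bar's underside; z up. Starts on the bench with the rib up.
- mould_dark: dark mould: loose white cylinder filled with dark brown set wax seen on top, red bands round it, diameter 56 mm, height 100 mm, 300 g, starts upright on the board; origin: centre of its underside, z up its axis, x axis pointing out through its black mark (a stripe 15 mm wide down one side, continued over the top from the centre to the rim)
- mark_dark (a point): the middle of the dark mould's black mark, on its side 28 mm from the axis and 50 mm up
- mould_pale: pale mould: loose white cylinder filled with pale cream set wax seen on top, violet bands round it, diameter 56 mm, height 100 mm, 300 g, starts upright on the board; origin: centre of its underside, z up its axis, x axis pointing out through its black mark (a stripe 15 mm wide down one side, continued over the top from the centre to the rim)
- mark_pale (a point): the middle of the pale mould's black mark, on its side 28 mm from the axis and 50 mm up
- board: dark wooden cooling board, fixed, 205 mm (x) by 95 mm (y), 12 mm thick; origin: centre of its underside. The two moulds start on it near its x = -48 and +48 mm, either way round
- scanner: the scanner, fixed: origin at the centre of its round pale reading spot with a black rim (72 mm across, flush with the bench, z = 0); its x axis points from the spot to the window. The grey scanner block (50 mm deep in x, 80 mm wide in y, 85 mm high) has its black-and-red window face at x = 83 mm; a red line on the bench joins spot and block
- tray_blue: blue open tray, fixed, 122 mm (x) by 220 mm (y) outside, 24 mm high, walls 4 mm, floor 4 mm thick; origin: centre of its underside. Room for three brackets side by side, long sides along the tray's x, 68 mm apart in y
- tray_yellow: yellow open tray, fixed, 122 mm (x) by 220 mm (y) outside, 24 mm high, walls 4 mm, floor 4 mm thick; origin: centre of its underside. Room for three brackets side by side, long sides along the tray's x, 68 mm apart in y
- pitcher: bystander: steel pitcher with handle, 84 mm across, 95 mm high; loose, not to be disturbed; origin: centre of its underside (screwdriver: a point on its length)
- dye: bystander: small amber jar with red lid, 36 mm across, 75 mm high; loose, not to be disturbed; origin: centre of its underside (screwdriver: a point on its length)
- driver: bystander: screwdriver lying on the bench, 170 mm long; loose, not to be disturbed; origin: centre of its underside (screwdriver: a point on its length)
- offcut: bystander: wooden block 90 x 45 x 45 mm; loose, not to be disturbed; origin: centre of its underside (screwdriver: a point on its length)
- spare1: bystander: unmarked mould, 68 mm across, 110 mm high; loose, not to be disturbed; origin: centre of its underside (screwdriver: a point on its length)
- spare2: bystander: unmarked mould, 52 mm across, 75 mm high; loose, not to be disturbed; origin: centre of its underside (screwdriver: a point on its length)
- spare3: bystander: unmarked mould, 60 mm across, 140 mm high; loose, not to be disturbed; origin: centre of its underside (screwdriver: a point on its length)
Things that resemble listed ones, but are neither listed nor needed, are in the scene too. What is shaped like the left3 but green or turquoise is not meant.

How it is judged:
By the outcome, as a careful person would: the job done as asked, in the order asked, and still so for the second after the job is handed in, with the robot touching nothing.
Of left1, left2, left3, right1, right2, right3 only 4 to 6 are there at a start; the rules pass over those that are not, and their reading is None.
At some moment in a run one of left1, left2, left3, right1, right2, right3 may be knocked a few centimetres aside while the robot is not near it.
Once in a run the grip may slacken for a moment while it holds something.
It also fails if it takes over 210 s, if anything falls off the work surface, if the arm or the gripper's body presses on something with over 40 N, if the wrist force passes 120 N, or if a joint passes its speed limit or range.

## Working session

There is one attempt and no reset: what is moved stays moved. The work goes in short steps, each a Python script; the robot and the scene stay as the last script left them, time stands still between calls to the robot, and variables do not carry over. Pictures are saved under pics/ and viewed, about 12 in all and at most 16, crops included, and the job is handed in when it is done.

```bash
mkdir -p pics; ls; python3 - <<'E'
from plant import arm
import cv2, numpy as np
for n in("top","side"):
    p,d=arm.camera(n); cv2.imwrite(f"pics/{n}0.png",p); np.save(f"pics/{n}0.npy",d)
    c=arm.calibration(n); R=np.array(c["R"]);t=np.array(c["t"]); print(n,c["intrinsics"],c["distortion"],R.round(3).tolist(),(-R.T@t).round(1))
print(arm.grip_depth,arm.read_state())
E
```

```text
pics
top [[493.66326899   0.         320.4488421 ]
 [  0.         493.66326899 238.97504204]
 [  0.           0.           1.        ]] [0.0399668 0.        0.        0.        0.       ] [[0.021, -1.0, -0.0], [-0.997, -0.021, -0.078], [0.078, 0.002, -0.997]] [ 488.5  -27.9 1067.8]
side [[434.39890211   0.         320.3095038 ]
 [  0.         434.39890211 244.86815481]
 [  0.           0.           1.        ]] [0.02007822 0.         0.         0.         0.        ] [[0.846, -0.533, -0.02], [-0.392, -0.596, -0.701], [0.361, 0.601, -0.713]] [ 231.2 -561.   722.3]
18.700000000000003 {'t': 0.1, 'q': array([1.10842126e+00, 3.13952619e-01, 4.50642804e-02, 1.30359787e+00,
       1.26695934e-05, 1.43118955e+00]), 'joint_vel': array([-0.00151824, -0.00047915,  0.00358465, -0.00035599, -0.00177885,
       -0.00047278]), 'tau': array([ 1.27160565e-03, -4.81725526e+01,  2.99244726e+01,  1.26820474e-02,
       -1.80061752e-04, -6.47037282e-06]), 'tool_pos': array([182.18460703, 544.88190636, 230.47092426]), 'eef_rot': array([-0.5735707 ,  0.57411923,  0.41262969, -0.41369131]), 'force': array([-0.0149643 ,  0.07879405,  0.21695028]), 'moment': array([ 0.0316062 , -0.05970709,  0.02619135]), 'finger_gap': 85.26809822416308}
```

View pics/top0.png

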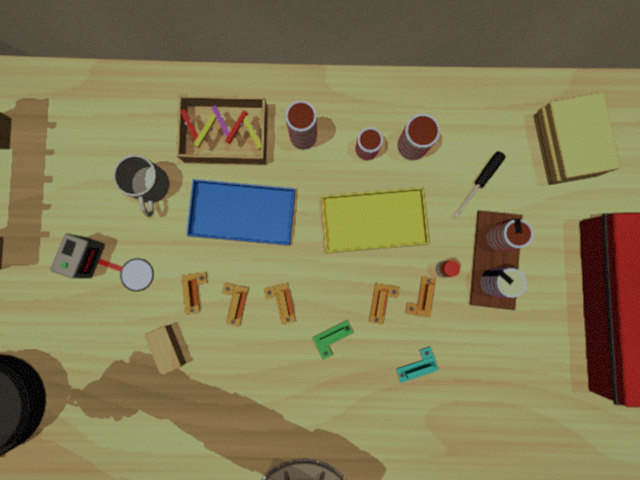

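View pics/side0.png

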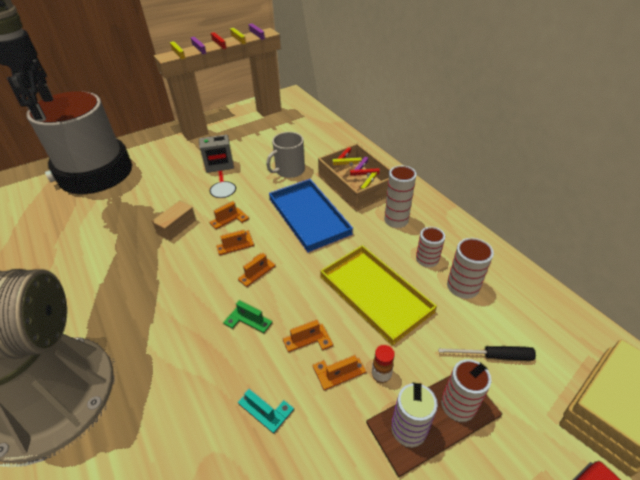

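Overview: the marked moulds are at top px (518,232), dark, and (505,280), pale. The lookalikes are unmarked spares at (301,118), (370,140) and (421,133). The orange brackets are at (194,293) R, (237,303) L, (284,303) L, (381,303) R and (425,297) R. Green (333,338) and turquoise (417,366) are decoys. The spot is at (137,275), the blue tray at (242,212) and the yellow tray at (376,220).

```bash
cat > h.py <<'E'
from plant import arm
import cv2, numpy as np
def look(name):
    p,d=arm.camera(name); c=arm.calibration(name)
    K=np.array(c["intrinsics"]);D=np.array(c["distortion"]);R=np.array(c["R"]);t=np.array(c["t"])
    v,u=np.mgrid[0:480,0:640]
    n=cv2.undistortPoints(np.stack([u.ravel(),v.ravel()],1).astype(float)[:,None],K,D)[:,0]
    rays=np.c_[n,np.ones(len(n))]
    X=((rays*d.reshape(-1,1)-t)@R).reshape(480,640,3); X[d==0]=np.nan
    C=-R.T@t; W=(rays@R).reshape(480,640,3)
    on=lambda z: C+W*((z-C[2])/W[...,2])[...,None]   # ray hit with plane z
    return p,cv2.cvtColor(p,cv2.COLOR_BGR2HSV),X,on
def blobs(m,amin):
    n,l,s,c=cv2.connectedComponentsWithStats(m.astype(np.uint8))
    return [(l==i) for i in range(1,n) if s[i,4]>=amin]
def hue(H,a,b,s=120,v=60): return (H[...,0]>=a)&(H[...,0]<=b)&(H[...,1]>s)&(H[...,2]>v)
def rect(P):
    (c,wh,a)=cv2.minAreaRect(P[:,:2].astype(np.float32)); b=cv2.boxPoints((c,wh,a))
    e=max((b[1]-b[0],b[2]-b[1]),key=np.linalg.norm); return np.array(c),sorted(wh),np.arctan2(e[1],e[0])
def brackets(view):
    """list of (origin xy, heading of +x, hand) for orange things in the top view"""
    p,H,X,on=view; out=[]
    for b in blobs(hue(H,6,16,150,90),120):
        Z=X[...,2]; z0=np.nanpercentile(Z[b],10)
        if not -10<z0<30: continue
        rib=X[b&(Z>np.nanpercentile(Z[b],95)-8)][:,:2]
        if len(rib)<30: continue
        c=rib.mean(0); w,V=np.linalg.eigh(np.cov(rib.T)); a=V[:,1]
        allp=X[b][:,:2]-c; s=allp@np.array([-a[1],a[0]]); l=allp@a
        toe=np.abs(s)>20
        if toe.sum()<5: continue
        if l[toe].mean()<0: a=-a;s=-s
        hand="L" if np.median(s[toe])>0 else "R"
        out.append((c.round(1),np.arctan2(a[1],a[0]).round(3),hand,int(toe.sum()),np.nanpercentile(Z[b],[10,95]).round(0)))
    return out
def tray(view,a,b):
    p,H,X,on=view; B=max(blobs(hue(H,a,b,130,60)&(X[...,2]<60),500),key=np.sum); return rect(X[B])
def moulds(view):
    """top discs of upright moulds: circle centre, z; mark angle from black px on the top plane"""
    p,H,X,on=view; out=[]; Z=X[...,2]
    return out
E
python3 - <<'E'
from h import *
v=look("top"); p,H,X,on=v
for b in brackets(v): print(b)
print("blue",tray(v,100,125)); print("yel",tray(v,26,34))
# scanner
Z=X[...,2]
def near(u,w,r):
    m=np.zeros((480,640),np.uint8); cv2.circle(m,(u,w),r,1,-1); return m>0
sp=near(137,275,22)&(H[...,1]<50)&(H[...,2]>120)
S=on(0)[max(blobs(sp,50),key=np.sum)]; c,r=cv2.minEnclosingCircle(S[:,:2].astype(np.float32)); print("spot",c,r,S.mean(0),len(S))
bl=near(78,257,35)&(Z>70); print("block",rect(X[bl]),X[bl].mean(0),bl.sum())
red=(hue(H,0,5,150,60)|hue(H,172,180,150,60))&near(112,266,14)&(Z<8); print("redline",X[red].mean(0),red.sum())
for q in [(505,235),(498,285)]:
    m=near(*q,40)&(Z>100)&(Z<130); m=max(blobs(m,50),key=np.sum); c,r=cv2.minEnclosingCircle(X[m][:,:2].astype(np.float32))
    bk=m&(p.max(2)<45); print("mould",c,r,X[m].mean(0),np.nanmedian(Z[m]),bk.sum(),X[bk].mean(0) if bk.sum() else 0)
bd=near(497,260,70)&(Z<20)&(Z>7)&(X[...,1]<-350);print("board",rect(X[max(blobs(bd,200),key=np.sum)]))
A=cv2.resize(p[255:335,170:450],None,fx=2.8,fy=2.8,interpolation=2); B=cv2.resize(p[205:310,455:545],None,fx=3,fy=3,interpolation=2)
C=cv2.resize(p[225:310,40:160],None,fx=3,fy=3,interpolation=2)
o=np.zeros((560,800,3),np.uint8); o[:A.shape[0],:A.shape[1]]=A; o[230:230+B.shape[0],:B.shape[1]]=B; o[230:230+C.shape[0],300:300+C.shape[1]]=C
cv2.imwrite("pics/crop1.png",o)
E
```

```text
blue (array([625.17645264, 145.17164612]), [119.36459350585938, 218.36029052734375], np.float32(1.499836))
yel (array([ 615.69226074, -142.66079712]), [122.35467529296875, 225.39317321777344], np.float32(-1.45964))
spot (487.5821533203125, 367.1232604980469) 32.420475006103516 [ 4.87578073e+02  3.67114872e+02 -3.15796771e-16] 720
block (array([522.60839844, 469.05749512]), [53.119361877441406, 81.32792663574219], np.float32(-0.32183278)) [522.36019201 466.88835077  83.08992829] 1185
redline [ 5.07330888e+02  4.25782647e+02 -3.79049023e-01] 97
mould (583.4888916015625, -407.15753173828125) 29.633026123046875 [ 582.69552087 -405.40195511  111.8589294 ] 112.23157573334572 73 [ 597.93706663 -406.30717766  112.86720664]
mould (487.9039001464844, -392.2261962890625) 28.877723693847656 [ 487.32702638 -391.4335085   111.85783834] 112.20336919436915 69 [ 499.66839462 -380.17262222  112.08585908]
board (array([ 536.41320801, -400.70245361]), [94.91777038574219, 205.95199584960938], np.float32(-0.09025388))
```

View pics/crop1.png

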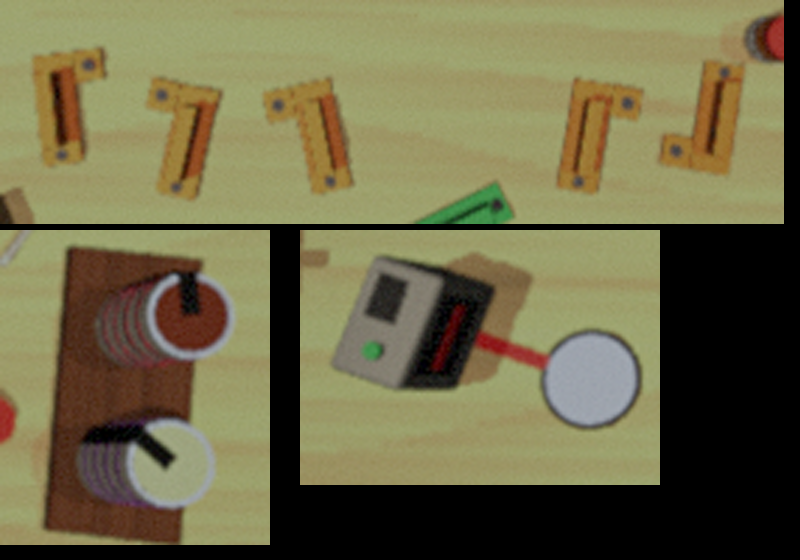

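Crop: brackets left to right are R, L, L, R, R. The dark mould's mark points to image up (+x) and the pale mould's mark to upper left. The scanner's red line runs from the spot up-left to the window. Next I fix the bracket mask and pick up the dark mould.

```bash
cat >> h.py <<'E'
from scipy.spatial.transform import Rotation as Ro
def quat(th):
    c,s=np.cos(th),np.sin(th); q=Ro.from_matrix(np.array([[c,0,-s],[s,0,c],[0,-1,0]])).as_quat(); return [q[3],q[0],q[1],q[2]]
SPOT=np.array([487.5,367.1]); SDIR=1.246; UP=260
def ok(xy,z,th): return arm.inverse_kinematics([*xy,z],quat(th)) is not None
def st(msg=""):
    s=arm.read_state(); print(msg,"t%.1f"%s["t"],s["tool_pos"].round(1),"gap %.1f"%s["finger_gap"],"F",s["force"].round(1),"q6 %.2f"%s["q"][5])
def pick(xy,th,z,opening,rate=200,up=UP):
    arm.gripper_to(opening)
    arm.reach([*xy,up],quat(th)); arm.movel([*xy,z+30],rate=300); arm.movel([*xy,z],rate=100)
    arm.gripper_to(0); st("grip"); arm.movel([*xy,up],rate=rate); st("lift")
def place(xy,th,z,opening,up=UP):
    arm.reach([*xy,up],quat(th)); arm.movel([*xy,z+25],rate=250); arm.movel([*xy,z],rate=50); st("down")
    arm.gripper_to(opening); arm.movel([*xy,up],rate=250); st("left")
E
sed -i 's/hue(H,6,16,150,90),120/hue(H,8,24,150,60)\&(X[...,2]>2)\&(X[...,2]<60),100/' h.py
python3 - <<'E'
from h import *
v=look("top"); p,H,X,on=v
for b in brackets(v): print(b)
print(H[293:300:3,188:200:2].tolist()[0], X[293,190], X[293,195])
c=np.array([583.2,-406.5]); phi=-0.02; D=SDIR-phi
cands=[]
for k in (0,np.pi,-np.pi):
    for th in np.arange(0.9,2.2,0.1)+k:
        if all([ok(c,61,th),ok(c,UP,th),ok(SPOT,50,th+D),ok(SPOT,UP,th+D)]):
            q1=arm.inverse_kinematics([*c,61],quat(th))[5];q2=arm.inverse_kinematics([*SPOT,50],quat(th+D))[5]
            cands.append((abs(th-k-1.48)+.2*max(abs(q1),abs(q2)),th,q1,q2))
cands.sort(); print(len(cands),np.round(cands[:4],2))
th=cands[0][1]
arm.movel([182,545,300]); pick(c,th,61,85)
open("th.txt","w").write(str(th))
E
```

```text
(array([ 533.7, -388.2]), np.float64(3.101), 'R', 1030, array([ 9., 15.]))
(array([449.7, 247.3]), np.float64(0.151), 'R', 50, array([ 6., 43.]))
(array([ 452.6, -251.7]), np.float64(2.997), 'R', 58, array([ 6., 43.]))
(array([426.6, 148.9]), np.float64(-0.194), 'L', 42, array([ 6., 43.]))
(array([432.2,  48.1]), np.float64(0.228), 'L', 41, array([ 5., 43.]))
(array([ 436.9, -152.8]), np.float64(-0.148), 'R', 58, array([ 5., 43.]))
[[20, 167, 130], [11, 255, 53], [10, 197, 88], [11, 192, 142], [11, 205, 142], [17, 121, 120]] [451.10025739 243.34845353  30.24017477] [450.49340583 238.62848488   7.7968073 ]
42 [[ 0.16  1.5  -0.65 -0.68]
 [ 0.2   1.4  -0.55 -0.58]
 [ 0.28  1.6  -0.75 -0.78]
 [ 0.28  1.3  -0.45 -0.48]]
grip t6.2 [ 583.9 -406.7   62.4] gap 54.8 F [0.8 0.5 5. ] q6 -0.65
lift t7.3 [ 582.7 -406.1  258.1] gap 55.2 F [-0.1  0.3 -2.8] q6 -0.65
```

```bash
cat >> h.py <<'E'
def mould(view,c0,z,view2=None,pic=None):
    """refine centre (xy) and mark angle of mould near c0 whose top is at z: top camera"""
    p,H,X,on=view; P=on(z)[...,:2]-c0; r=np.hypot(P[...,0],P[...,1])
    m=(r<45)&(np.abs(X[...,2]-z)<7); m=max(blobs(m,50),key=np.sum)
    cs,_=cv2.findContours(m.astype(np.uint8),cv2.RETR_EXTERNAL,cv2.CHAIN_APPROX_NONE); k=max(cs,key=len)[:,0]
    (c,r0)=cv2.minEnclosingCircle((P[k[:,1],k[:,0]]).astype(np.float32)); (e,ab,_)=cv2.fitEllipse(P[k[:,1],k[:,0]].astype(np.float32))
    Q=P-np.array(e); rq=np.hypot(Q[...,0],Q[...,1]); g=p.max(2).astype(float)
    w=np.clip(75-g,0,40)*((rq<21)&(rq>4)&m); a=(w[...,None]*Q).sum((0,1)); 
    n=np.hypot(*a); return c0+np.array(c),c0+np.array(e),np.round(ab,1),np.arctan2(a[1],a[0]),(n/w.sum() if w.sum() else 0)
def stripe(view,c,zb,phi):
    """mark angle from the side stripe on the cylinder about c (base zb), side camera: rays hit the cylinder"""
    p,H,X,on=view; C=np.linalg.inv(np.eye(3))@on(0)[0,0]; A=on(0);
    W=on(1)-A; # direction per unit z
    d=A[...,:2]-c; aa=(W[...,:2]**2).sum(-1); bb=(d*W[...,:2]).sum(-1); cc=(d**2).sum(-1)-28**2
    disc=bb**2-aa*cc; hit=disc>0; z=(-bb+np.sqrt(np.where(hit,disc,0)))/aa   # nearer the camera = higher z
    Pt=d+W[...,:2]*z[...,None]; ang=np.arctan2(Pt[...,1],Pt[...,0]); rel=(ang-phi+np.pi)%(2*np.pi)-np.pi
    m=hit&(z>zb+6)&(z<zb+92)&(np.abs(rel)<0.6); g=p.max(2).astype(float); w=np.clip(75-g,0,40)*m
    return phi+(w*rel).sum()/max(w.sum(),1),int((w>0).sum()),(z[w>0].min(),z[w>0].max()) if (w>0).any() else None
E
python3 - <<'E'
from h import *
th=float(open("th.txt").read()); D=SDIR+.02
place(SPOT,th+D,50,85)
arm.dwell(1.0)
arm.reach([420,150,300],quat(th))
t=look("top"); s=look("side"); r=mould(t,SPOT,100); print(r, "pale",mould(t,np.array([487.6,-392]),112))
print(stripe(s,r[1],0,SDIR)); st()
p=t[0];A=cv2.resize(p[215:315,50:190],None,fx=3,fy=3,interpolation=2);B=cv2.resize(s[0][120:220,170:310],None,fx=3,fy=3,interpolation=2)
cv2.imwrite("pics/spot1.png",np.vstack([A,B]))
E
```

```text
down t11.6 [486.8 367.1  50. ] gap 54.9 F [-4.5 -0.3  7. ] q6 -0.68
left t13.0 [487.  366.8 258.7] gap 85.0 F [-0.5 -0.3  0.2] q6 -0.68
(array([486.14420986, 364.16131506]), array([485.018255  , 363.81724868]), array([53.6, 57.7]), np.float64(1.335954672898768), np.float64(12.378023289528338)) pale (array([ 488.39291821, -391.74990508]), array([ 487.39161224, -392.2849735 ]), array([53.6, 55.4]), np.float64(0.7005086351498387), np.float64(11.633125180816867))
(np.float64(1.246), 0, None)
 t15.0 [420.5 150.7 299.8] gap 84.8 F [0.3 0.5 0.1] q6 0.23
```

View pics/spot1.png

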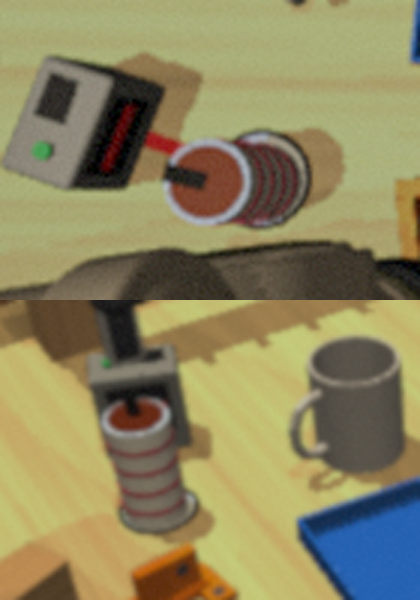

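```bash
cat >> h.py <<'E'
def ring(P,m,c0):
    """circle centre in plane coords P of mask m (convex hull outline)"""
    m=max(blobs(m,60),key=np.sum); k=np.argwhere(m)[:,::-1].astype(np.int32); h=cv2.convexHull(k)
    f=np.zeros(m.shape,np.uint8); cv2.fillConvexPoly(f,h,1); Q=P[f>0]; return Q.mean(0).round(1),np.sqrt(np.ptp(Q[:,0])*np.ptp(Q[:,1])).round(1)
E
python3 - <<'E'
from h import *
o={}
for n in("top","side"):
    v=look(n); p,H,X,on=v; p0=cv2.imread(f"pics/{n}0.png"); H0=cv2.cvtColor(p0,cv2.COLOR_BGR2HSV)
    P0=on(0)[...,:2]; r=np.hypot(*(P0-SPOT).transpose(2,0,1))
    print(n,"spot",ring(P0,(r<45)&(H0[...,1]<55)&(H0[...,2]>110),SPOT))
    P=on(100)[...,:2]; r=np.hypot(*(P-SPOT).transpose(2,0,1))
    wax=(r<40)&(H[...,0]<12)&(H[...,1]>120)&(H[...,2]>50)
    c,d=ring(P,wax,SPOT); print(" wax",c,d)
    Q=P-c; rq=np.hypot(*Q.transpose(2,0,1)); g=p.max(2).astype(float)
    for thr in (55,75):
        w=np.clip(thr-g,0,30)*(rq<24); a=(w[...,None]*Q).sum((0,1)); print(" mark",np.arctan2(a[1],a[0]).round(3),np.hypot(*a)/w.sum(),(w>0).sum())
        kk=np.argwhere(w>0); Z=Q[w>0]; W,V=np.linalg.eigh(np.cov(Z.T,aweights=w[w>0])); print("  pca",np.arctan2(V[1,1],V[0,1]).round(3),(Z[:,0]@np.eye(1)[0:1].T if 0 else 0))
E
```

```text
top spot (array([487.8, 367.1]), np.float64(64.4))
 wax [485.4 364.6] 40.9
 mark 1.348 13.758446814968782 49
  pca 1.337 0
 mark 1.356 12.82683406874403 62
  pca 1.339 0
side spot (array([489.6, 370.4]), np.float64(68.4))
 wax [488.  369.3] 39.3
 mark 1.4 13.450375541689755 16
  pca 1.408 0
 mark 1.399 12.269752759312107 25
  pca 1.363 0
```

Placement is about 2.5 mm off centre and the mark is about 5° off, so I'll correct both, in the same grasp.

```bash
cat >> h.py <<'E'
def spotcheck(hmask):
    for n in("top","side"):
        v=look(n); p,H,X,on=v
        P=on(100)[...,:2]; r=np.hypot(*(P-SPOT).transpose(2,0,1)); c,d=ring(P,(r<40)&hmask(H),SPOT)
        Q=P-c; rq=np.hypot(*Q.transpose(2,0,1)); g=p.max(2).astype(float); w=np.clip(60-g,0,30)*(rq<24); a=(w[...,None]*Q).sum((0,1))
        Z=Q[w>0]; V=np.linalg.eigh(np.cov(Z.T,aweights=w[w>0]))[1]
        print(n,"wax",c,d,"mark",np.arctan2(a[1],a[0]).round(3),"pca",np.arctan2(V[1,1],V[0,1]).round(3))
DARK=lambda H:(H[...,0]<12)&(H[...,1]>120)&(H[...,2]>50)
E
python3 - <<'E'
from h import *
th=float(open("th.txt").read())+SDIR+.02
arm.reach([*SPOT,UP],quat(th)); arm.movel([*SPOT,80],rate=300); arm.movel([*SPOT,50],rate=100); arm.gripper_to(0); st("grip")
n=SPOT+[1.9,1.8]; th-=0.095
arm.movel([*SPOT,62],rate=60); arm.movel([*n,62],quat(th),rate=30); arm.movel([*n,50],rate=50); arm.dwell(.2); st("down")
arm.gripper_to(85); arm.movel([*n,UP],rate=250); arm.dwell(.6)
arm.reach([420,150,300],quat(1.5)); spotcheck(DARK); st()
open("th.txt","w").write(str(th))
E
```

```text
grip t17.6 [488.  367.6  51.2] gap 55.0 F [-3.  -0.8  6.1] q6 -0.68
down t18.8 [489.3 369.4  50.8] gap 54.7 F [-2.2  0.3  5.9] q6 -0.59
top wax [488.2 366.2] 41.7 mark 1.303 pca 1.255
side wax [489.7 369.8] 38.7 mark 1.262 pca 1.263
 t21.8 [420.5 150.7 299.8] gap 85.1 F [ 0.1 -0.8  0.2] q6 0.23
```

```bash
sed -i 's/def spotcheck(hmask):/def spotcheck(hmask,S=SPOT,zt=100):/; s/P=on(100)\[...,:2\]; r=np.hypot(\*(P-SPOT).transpose(2,0,1)); c,d=ring(P,(r<40)&hmask(H),SPOT)/P=on(zt)[...,:2]; r=np.hypot(*(P-S).transpose(2,0,1)); c,d=ring(P,(r<26)\&hmask(H),S)/' h.py
cat >> h.py <<'E'
PALE=lambda H:(H[...,0]>20)&(H[...,0]<40)&(H[...,1]>35)&(H[...,2]>110)
E
python3 - <<'E'
from h import *
th=float(open("th.txt").read())
n=SPOT+[1.9,1.8]
spotcheck(PALE,np.array([486.5,-392.]),112); spotcheck(DARK,SPOT)
pick(n,th,50,85)
place(np.array([583.2,-406.5]),1.5,62,85)
arm.reach([480,-150,350],quat(1.5))
spotcheck(DARK,np.array([582,-406.5]),112);spotcheck(PALE,np.array([486.5,-392.]),112);st()
t=look("top")[0]; cv2.imwrite("pics/b2.png",cv2.resize(t[190:320,440:560],None,fx=4,fy=4,interpolation=2))
E
```

```text
top wax [ 487.4 -394.3] 43.9 mark 0.828 pca 0.868
side wax [ 488.6 -391.2] 47.5 mark 0.848 pca 0.876
top wax [488.  366.5] 41.8 mark 1.278 pca 1.249
side wax [489.7 369.8] 38.7 mark 1.267 pca 1.258
grip t24.8 [490.  369.5  51.3] gap 54.8 F [-0.9  0.7  6.2] q6 -0.59
lift t26.0 [488.8 368.5 258.4] gap 55.0 F [ 0.9  0.2 -3.4] q6 -0.59
down t30.2 [ 583.1 -406.    63. ] gap 54.9 F [-2.4  2.5  4.4] q6 -0.65
left t31.6 [ 582.9 -406.2  258.7] gap 85.0 F [ 0.3  0.1 -1.1] q6 -0.65Traceback (most recent call last):
  File "<stdin>", line 8, in <module>
  File "h.py", line 81, in spotcheck
    P=on(zt)[...,:2]; r=np.hypot(*(P-S).transpose(2,0,1)); c,d=ring(P,(r<26)&hmask(H),S)
                                                               ~~~~^^^^^^^^^^^^^^^^^^^^^
  File "h.py", line 76, in ring
    m=max(blobs(m,60),key=np.sum); k=np.argwhere(m)[:,::-1].astype(np.int32); h=cv2.convexHull(k)
ValueError: max() iterable argument is empty
```

```bash
python3 - <<'E'
from h import *
c=np.array([485.5,-392.5]); D=SDIR-.86; s=np.array([488.5,366.5])
print([ok(c,61,1.5),ok(s,50,1.5+D),ok(s,UP,1.5+D)])
pick(c,1.5,61,85); place(s,1.5+D,50,85); arm.dwell(.8)
arm.reach([420,150,300],quat(1.5)); st()
t=look("top")[0]; cv2.imwrite("pics/b2.png",np.hstack([cv2.resize(t[190:320,460:550],None,fx=4,fy=4,interpolation=2),cv2.resize(t[220:350,80:180],None,fx=4,fy=4,interpolation=2)]))
spotcheck(PALE); 
E
```

```text
[True, True, True]
grip t35.5 [ 486.1 -392.8   62.3] gap 55.1 F [-0.4  3.2  5.1] q6 -0.74
lift t36.6 [ 485.  -392.   258.3] gap 54.9 F [-0.7  0.6 -3.1] q6 -0.74
down t40.9 [488.3 366.4  50.3] gap 54.9 F [-1.6 -0.8  3.6] q6 0.20
left t42.3 [488.  366.2 258.7] gap 85.1 F [ 0.2 -0.  -0.1] q6 0.20
 t44.0 [420.6 150.5 300.1] gap 85.1 F [-0.9 -0.5  0.7] q6 0.23
top wax [489.7 365. ] 42.8 mark 1.255 pca 1.255
side wax [490.7 368. ] 47.2 mark 1.248 pca 1.205
```

View pics/b2.png

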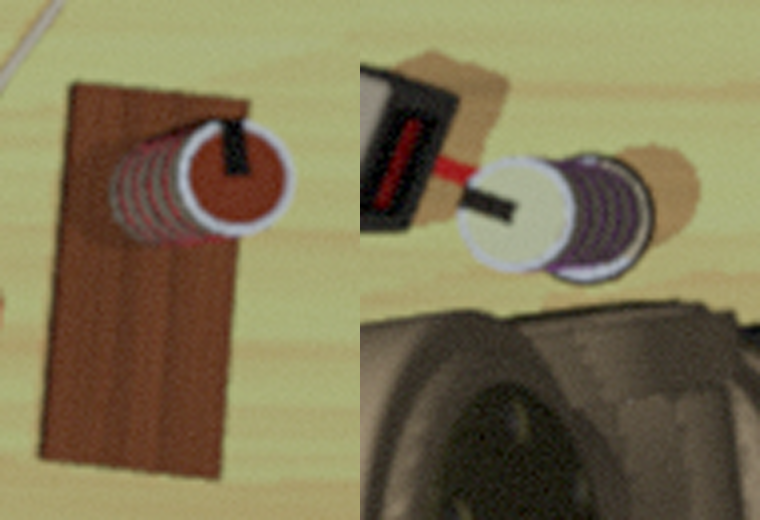

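Dark is back on the board. Pale has the right angle but sits about 2.3 mm off centre, so I'll nudge it, check it and return it.

```bash
python3 - <<'E'
from h import *
s=np.array([488.5,366.5]); th=1.5+SDIR-.86; n=s+[-1.4,1.8]
arm.reach([*s,UP],quat(th)); arm.movel([*s,80],rate=300); arm.movel([*s,50],rate=100); arm.gripper_to(0); st("grip")
arm.movel([*s,62],rate=60); arm.movel([*n,62],rate=30); arm.movel([*n,50],rate=50); arm.dwell(.2); st("down")
arm.gripper_to(85); arm.movel([*n,UP],rate=250); arm.dwell(.6)
arm.reach([420,150,300],quat(1.5)); spotcheck(PALE); st()
pick(n,th,50,85); place(np.array([485.5,-392.5]),1.5,62,85)
arm.reach([500,-450,450],quat(1.5)); arm.reach([400,430,450],quat(1.5))
v=look("top"); st()
for b in brackets(v): print(b)
cv2.imwrite("pics/all2.png",v[0])
E
```

```text
grip t46.6 [489.3 367.2  51.3] gap 54.9 F [-1.2  1.2  5.6] q6 0.20
down t47.8 [487.5 369.2  51. ] gap 54.9 F [-1.3  0.8  6.8] q6 0.20
top wax [488.6 366.3] 42.7 mark 1.261 pca 1.262
side wax [489.1 369.1] 46.9 mark 1.239 pca 1.321
 t50.9 [420.6 150.9 299.6] gap 85.1 F [ 0.  -0.2 -0.1] q6 0.23
grip t53.6 [488.  368.9  51.3] gap 55.1 F [-1.3 -0.1  5.9] q6 0.20
lift t54.8 [486.4 367.9 258.4] gap 54.9 F [ 0.8  0.1 -2.9] q6 0.20
down t59.0 [ 485.4 -392.    63. ] gap 54.4 F [-2.2  3.   8.4] q6 -0.74
left t60.3 [ 485.1 -392.1  258.6] gap 84.8 F [-0.1  0.5 -0.3] q6 -0.74Traceback (most recent call last):
  File "<stdin>", line 8, in <module>
plant.PlanningError: the arm cannot take that pose within its joint ranges
```

```bash
cat >> h.py <<'E'
def sort(near,slot_y,tray,flip=False):
    """pick bracket near xy, lay it in tray with its origin at tray y = slot_y"""
    arm.reach([380,-400,280],quat(1.0)); v=look("top")
    bs=[b for b in brackets(v) if np.abs(b[0]-near).max()<70]; b=min(bs,key=lambda b:np.hypot(*(b[0]-near))); print(b)
    (tc,thead)=tray; c,s=np.cos(thead),np.sin(thead); goal=np.array(tc)+slot_y*np.array([-s,c]); gh=thead+(np.pi if flip else 0)
    d=(gh-b[1]+np.pi)%(2*np.pi)-np.pi; best=None
    for k in (-1.5,-.5,.5,1.5):
        th=b[1]+k*np.pi
        if all([ok(b[0],14,th),ok(goal,19,th+d),ok(b[0],180,th),ok(goal,180,th+d)]):
            q=abs(arm.inverse_kinematics([*b[0],14],quat(th))[5])
            if best is None or q<best[0]: best=(q,th)
    th=best[1]; pick(b[0],th,14,42,up=180); place(goal,th+d,18.5,28,up=180)
BLUE=((625.2,145.2),-0.071); YEL=((615.7,-142.7),0.111)
E
python3 - <<'E'
from h import *
sort(np.array([427,149]),45,BLUE)
arm.reach([380,-400,280],quat(1.0)); v=look("top"); st()
for b in brackets(v): print(b)
cv2.imwrite("pics/all2.png",v[0])
E
```

```text
(array([388.9, 152.6]), np.float64(-0.249), 'L', 45, array([ 6., 43.]))
grip t64.8 [390.  152.9  15.1] gap 10.9 F [-0.6  1.4  6.3] q6 0.43
lift t65.8 [388.  152.4 178.9] gap 11.2 F [ 0.1 -0.  -2.1] q6 0.43
down t68.1 [628.5 190.1  19.2] gap 10.6 F [-2.5 -0.8  7.3] q6 0.24
left t69.2 [627.8 190.  178.6] gap 27.5 F [-0.   0.6 -1.1] q6 0.24
 t71.6 [ 380.7 -399.4  279.8] gap 28.0 F [ 0.4  0.1 -0.6] q6 -0.39
(array([627.3, 185.9]), np.float64(-0.067), 'L', 47, array([10., 47.]))
(array([ 534.2, -388.4]), np.float64(3.095), 'R', 1053, array([ 9., 15.]))
(array([450. , 247.2]), np.float64(0.143), 'R', 44, array([ 5., 42.]))
(array([ 452.2, -251.7]), np.float64(2.991), 'R', 60, array([ 6., 43.]))
(array([431.7,  48. ]), np.float64(0.227), 'L', 40, array([ 5., 44.]))
(array([ 436.5, -152.8]), np.float64(-0.149), 'R', 57, array([ 6., 43.]))
```

View pics/all2.png

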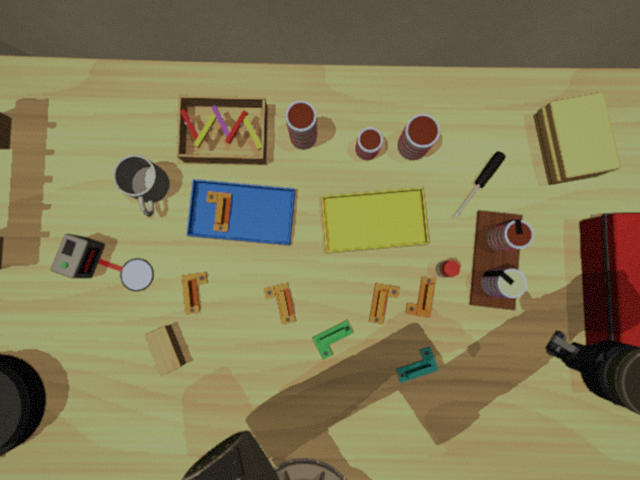

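The picture shows both moulds back upright on the board and the first left bracket flat in the blue tray at (218,211). It had already been knocked, and the fresh look before the pick caught that. I'll do the rest now.

```bash
python3 - <<'E'
from h import *
sort(np.array([432,48]),-25,BLUE)
sort(np.array([450,247]),11,YEL)
sort(np.array([437,-153]),-53,YEL)
sort(np.array([452,-252]),53,YEL,True)
arm.reach([380,-400,280],quat(1.0)); v=look("top"); st()
for b in brackets(v): print(b)
cv2.imwrite("pics/all3.png",v[0])
s=look("side")[0]; cv2.imwrite("pics/side3.png",s)
E
```

```text
(array([432.3,  48.1]), np.float64(0.23), 'L', 39, array([ 6., 43.]))
grip t75.3 [433.3  48.1  15.1] gap 11.3 F [-0.7 -0.7  6.6] q6 -0.30
lift t76.2 [431.5  48.1 178.9] gap 11.0 F [ 0.3  0.9 -1.6] q6 -0.30
down t78.4 [623.4 120.3  19.1] gap 11.1 F [-3.3 -0.9  6.2] q6 0.14
left t79.5 [622.8 120.2 178.7] gap 27.7 F [ 0.3  0.1 -0.6] q6 0.14
(array([449.8, 247.2]), np.float64(0.155), 'R', 43, array([ 6., 43.]))
grip t85.7 [450.8 247.7  15.2] gap 11.0 F [-0.4  0.9  6.7] q6 0.19
lift t86.7 [449.  246.8 178.7] gap 11.3 F [-0.6 -0.  -1.8] q6 0.19
down t89.6 [ 614.5 -131.9   19.2] gap 10.7 F [-2.   0.8  5.9] q6 -0.45
left t90.7 [ 613.9 -131.5  178.7] gap 28.4 F [ 0.2 -0.2 -1. ] q6 -0.45
(array([ 436.5, -152.8]), np.float64(-0.153), 'R', 58, array([ 6., 43.]))
grip t94.9 [ 437.4 -153.2   15.1] gap 11.0 F [-0.6  1.1  6.9] q6 -0.36
lift t95.9 [ 435.7 -152.4  178.8] gap 11.1 F [ 0.7  0.2 -1.8] q6 -0.36
down t98.0 [ 621.3 -195.1   19. ] gap 10.9 F [-2.   0.7  6.1] q6 -0.54
left t99.1 [ 621.  -195.1  178.7] gap 28.2 F [-0.6 -0.4 -1.4] q6 -0.54
(array([ 452. , -251.6]), np.float64(2.987), 'R', 61, array([ 6., 43.]))
grip t103.0 [ 452.9 -252.2   15.2] gap 11.1 F [-0.7  1.3  6.2] q6 -0.51
lift t103.9 [ 451.3 -251.   178.7] gap 11.1 F [-0.1  0.2 -2.3] q6 -0.51
down t106.2 [609.9 -89.9  19.2] gap 11.2 F [-1.8  0.5  6.9] q6 -0.39
left t107.3 [609.2 -89.9 178.8] gap 27.8 F [ 0.2  0.5 -0.3] q6 -0.39
 t108.8 [ 380.7 -399.1  279.4] gap 28.0 F [-1.1 -1.1  0.7] q6 -0.39
(array([627., 186.]), np.float64(-0.068), 'L', 47, array([10., 47.]))
(array([624.2, 116.7]), np.float64(-0.071), 'L', 43, array([ 9., 47.]))
(array([ 621.2, -197. ]), np.float64(0.106), 'R', 68, array([ 9., 47.]))
(array([ 614.6, -134.1]), np.float64(0.113), 'R', 68, array([ 9., 47.]))
(array([609.9, -92.4]), np.float64(-3.042), 'R', 55, array([ 9., 47.]))
(array([ 535.6, -388.4]), np.float64(3.095), 'R', 1072, array([ 9., 15.]))
```

View pics/all3.png

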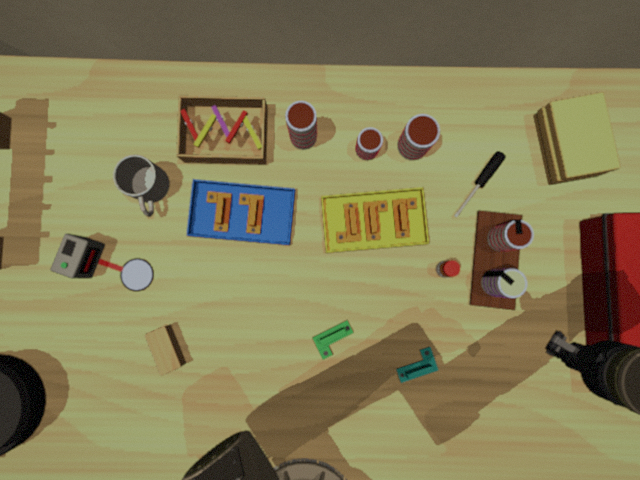

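View pics/side3.png

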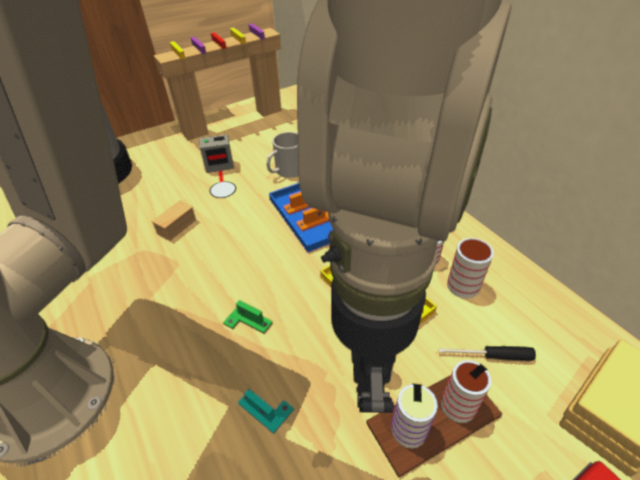

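```bash
python3 -c "
from plant import arm
print(arm.sign_off())"
```

```text
the job is handed in; nothing more can be done
None
```

The job is handed in, at about 109 s of the 210 s allowed. Both moulds were booked in, dark first and then pale, and both stand upright back on the board.

- **Moulds:** Each was first set down about 2–4 mm off the spot centre, and the dark one's mark was about 5° off. I regrasped and nudged each one. In the last checks both were within about 1–1.5 mm of centre. The dark mark was within about 1–3° of square to the window. The pale readings were within about 1°, except one noisy side-camera reading that was 4° off. Each was let go for over a second after its nudge.
- **Brackets:** Five were present: two left-hand ones, now in the blue tray, and three right-hand ones, now in the yellow. All measure rib-up at floor height, square to the tray and not overlapping. One left-hand bracket had been knocked about 4 cm; I re-measured it before picking it up.
- **Other checks:** In the last top view, the bystanders and the green and turquoise decoys look where they started, judged by eye. The grip gap stayed steady at every grip, lift and set-down reading. In that final side view the arm hid the yellow tray, so its contents were checked only from the top camera.

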